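Tumble the settled glaze jar with the hand crank and lock it upright

ROBOT

A 7-joint arm with a two-finger parallel gripper is mounted at the origin on the work surface. World frame = base frame: x ahead of the robot, y to its left, z up, the work surface at z = 0. Lengths are in m, angles in rad, forces in N, time in s.
With the tool pointing down it reaches from about 0.425 to 1.025 m from the base axis. Payload 3.6 kg.
Tool frame: the origin (TCP) lies midway between the tips of the shut fingers; the grasp point (between the pads) lies 19 mm behind it; z points along the fingers, x is the direction in which the jaws open and shut, and the axes are right-handed (so a half turn about z gives the same grasp; the last joint's range is limited). The gripper opens to 85 mm and grips with 20 to 120 N. Pads are 22 mm wide; open, the fingers measure 114 mm over their backs; the gripper's body (76 mm by 85 mm) begins 54 mm behind the grasp point. The pads swing forward as they close: fully open they stand 13 mm farther back than shut.
Start: joints at [1.196, 0.591, 0.048, 1.609, -0.033, 0.943, -0.034], TCP at [0.201, -0.697, 0.231] pointing down, gripper open.
Joint ranges: [-2.69, 2.69], [-0.47, 2.24], [-1.27, 1.36], [0.19, 2.51], [-1.53, 4.68], [0.08, 2.07], [-3.09, 3.09]. Speed limits (rad/s): [2.57, 2.57, 3.14, 3.14, 3.14, 3.14, 3.14].

INTERFACE

Orientations are given as a unit quaternion [w, x, y, z].
In Python, from rig import r gives the robot as it stands.
- The arm moves only by the shell command python3 -m creep 'ROWS' [FORCE]. ROWS is JSON, one flat list of numbers, 7 for each row, row after row: the shift along the tool's x, y, z normalised to -1 to 1, where 1 is 20 cm, then the turn, a rotation vector about the tool's x, y, z normalised to -1 to 1, where 1 is 2 rad, then the closure, from -1 (fully open) to 1 (shut). A call has 1 to 8 rows; each row shifts and turns the pose as measured when the row begins, along the tool's axes as they then stand; what a row does not reach is not made up. A row lasts 1/8 s, in which the tool goes at most 62.5 mm and 10.7 degrees, less where a joint would pass 70% of its speed; a pose out of reach is approached as far as the arm can. A call with a number of a shift or a turn outside -1 to 1 is refused whole. A call with a gripper value outside its range is refused whole. The fingers move at their own pace and stop on an object; FORCE is the grip in N (left out, the last holds). Time passes only in rows, so rows that do not move let the fingers close. It gives the time, the measured TCP pose, the force and the opening at its end, in the units of the state.
- r.read_state(): the state, without advancing time (a new reading comes with each control period).
- r.snapshot(name): name is "scene" or "side" or "wrist"; returns (picture, depth): 420x560x3 uint8, red, green, blue; 420x560 float32, m along the optical axis (not along the pixel's ray), 0 where there is no reading.
- r.camera_model(name): a dict with "K" (3x3 intrinsics, pixels), "dist" ([k1, k2, p1, p2, k3] as OpenCV has them; the pictures are not rectified), "R" (3x3) and "t" (3): a world point X has camera coordinates R X + t. Camera axes: x right, y down, z forward; pixel columns grow to the right and rows downward; lengths in m; the calibration is good to about 2 mm. A picture is of the moment at which its call begins: read the wrist's pose just before it. camera_model takes no time and is no camera call; for the wrist camera it gives the pose at the moment of the call.
- r.sign_off(): hands the job in, once; it reports no verdict.
The state is a dict: "t": time; "q": joint angles; "dq": joint speeds; "effort": joint torques, N m; "tcp_pos": TCP position; "ee_rot": TCP orientation; "force": force on the tool from outside, world axes, zero at the start; "moment": the same for the moment, N m; "width": opening from 0.0 (shut) to 1.0 (fully open).
Only numpy, scipy, OpenCV 4.12 (cv2) and the standard library are available. Lean on these libraries where they do the work, as an engineer would, in place of code of your own. Each camera call takes 0.05 s, during which the arm holds its last target.

TASK

The glaze in the jar on the hand-cranked tumbler has settled: pull up the red locking plunger, crank the jar end over end at least two full turns (handle over the top, away from the robot), then stop it upright and push the plunger fully home. Keep an even pace through the heavy part of each turn, never letting it race ahead faster than a turn a second or swing back. The tumbler only stands on rubber feet, so work gently enough not to push it along or lift it, and leave the jars, bowl and cup around it alone.

Things in the scene. Friction and masses are not known exactly. Their poses are not given: they have to be found in the camera images.
- tumbler: Hand-cranked jar tumbler, 5 kg, loose on 4 rubber feet (x = +-115, y = +-80 mm): its feet lift when the handle is pulled up with 15 N or pressed down with 40 N, it slides at 40 N. Origin: centre of its underside, on the table. z up, x away from the robot, y left, turned up to 12 degrees. Base 270 x 250 mm. Uprights at x within 30 mm, y = 79 to 91 mm and -79 to -91 mm, tops 231 mm above the table.
- base_centre (a point): Point on the base's top face, 22 mm up, straight below the shaft. The shaft runs along the tumbler's y axis in bearing blocks clamped 152 to 188 mm above the table; this height differs each time, is not measured and must be seen or felt. A steel yoke on it holds a cream, orange-banded glaze jar with gold lid, which weighs mostly below the shaft.
- below_handle (a point): Point on the table at tumbler y = -172 mm, below the place to grasp the handle: a wooden grip, 26 mm in diameter, level, along the tumbler's y from -118 to -218 mm. It revolves freely on its pin, so the hand need not turn. Its centre line is 75 mm from the shaft's, straight above it at the start. The black crank arm beside it ends at y = -110 mm.
- below_plunger (a point): Point on the base at tumbler x = 0, y = 112 mm, straight below the upright locking plunger (left side). Its red knob is 24 mm in diameter, 28 mm high; when home its top is 140 mm above the shaft's axis. Under it a bracket 26 mm wide along x, top 102 mm above the shaft's axis, then the index disc, radius 75 mm.
- crank (a joint): Turn of crank, shaft and jar (rad), counted over full turns. 0 at the start: jar upright, handle straight up. Grows as the handle goes over the top to the tumbler's +x: the handle is then 75 mm * sin ahead of and 75 mm * cos above the shaft. Lifting the jar takes up to 4 to 9 N at the handle (varies), most at a quarter turn; past half a turn the jar pulls ahead as hard. Let go, it swings upright.
- lock (a joint): Height of the locking plunger (m): 0 fully home, 0.020 fully up. It stays where it is left and moves with about 3 N. The 10 mm round-nosed stem enters a 12 mm notch, 15 mm deep, in the disc's rim: the jar turns only with it more than 0.015 up, and it goes home only with the jar upright within about 3 degrees; 15 N is plenty.
- paint_jar_a: Small dark red paint jar with gold lid, 48 mm in diameter, 55 mm high, standing left of the tumbler; origin at the centre of its underside. Bystander.
- paint_jar_b: Small orange paint jar with gold lid, 48 mm in diameter, 55 mm high, standing left of the tumbler; origin at the centre of its underside. Bystander.
- bowl: White ceramic bowl, 110 mm in diameter, 55 mm high, standing left of the tumbler; origin at the centre of its underside. Bystander.
- cup: Cream ceramic cup, 76 mm in diameter, 75 mm high, standing to the right of the tumbler; origin at the centre of its underside. Bystander.

How it is judged:
On the way, in this order (a step that is already met when the one before it is completed fails the run):
1. the locking plunger is pulled up clear of the disc (value of joint lock above 0.0145 m), for 0.1 s.
2. the jar has been cranked over two full turns (value of joint crank above 12.486 rad), for 0.1 s.
At the end, for the whole second after the job is handed in: the jar is upright (crank within 0.08 rad of two, three or four full turns), the plunger is home (within 2 mm), and the tumbler stands at rest on its feet within 8 mm of where it stood ((value of joint crank between 12.486 and 12.646 rad or value of joint crank between 18.77 and 18.93 rad or value of joint crank between 25.053 and 25.213 rad) and value of joint lock below 0.002 m and distance of tumbler from where it was at the start of the episode below 0.008 m and angle between tumbler's own z axis and vertical below 0.01 rad and linear speed of tumbler below 0.02 m/s); the robot touches nothing.
It fails at once if the tumbler is pushed along the table by more than 8 mm (distance of tumbler from where it was at the start of the episode above 0.008 m).
It fails at once if the tumbler is lifted off its feet (tilted more than 0.01 rad) (angle between tumbler's own z axis and vertical above 0.01 rad).
It fails at once if the crank races ahead faster than a turn a second (velocity of joint crank above 6.3 rad/s).
It fails at once if the crank swings back (velocity of joint crank below -2.5 rad/s).
It fails at once if a bystander is knocked or shifted by more than 15 mm (distance of any of paint_jar_a, paint_jar_b, bowl, cup from where it was at the start of the episode above 0.015 m).
It also fails if it takes over 72 s, if anything falls off the work surface, if the arm or the gripper's body presses on something with over 40 N, if the wrist force passes 120 N, or if a joint passes its speed limit or range.

## Working session

There is one attempt and no reset: what is moved stays moved. The work goes in short steps, Python scripts to look and compute and a shell command to move; the robot and the scene stay as the last step left them, time stands still between calls to the robot, and variables do not carry over. Pictures are saved under pics/ and viewed, and the job is handed in when it is done.

```bash
ls; mkdir -p pics; python3 - <<'E'
from rig import r
import cv2,numpy as np
s=r.read_state();print(s)
for n in("scene","side","wrist"):
    p,d=r.snapshot(n);cv2.imwrite(f"pics/{n}0.png",p[:,:,::-1]);np.save(f"pics/{n}0.npy",d)
    c=r.camera_model(n);print(n,c)
    np.savez(f"pics/{n}0cam.npz",**c)
E
```

```text
pics
{'t': 0.0, 'q': array([ 1.19647039,  0.59214813,  0.0482829 ,  1.60982975, -0.03327251,
        0.94267424, -0.03372332]), 'dq': array([-0.00155361, -0.0005973 , -0.00049046, -0.0002249 , -0.00038992,
       -0.00013882,  0.00070205]), 'effort': array([-5.83654783e-04, -5.48687732e+01,  1.54658396e+00, -1.98122406e+01,
        9.45030508e-03,  8.77894519e-03,  4.42007604e-06]), 'tcp_pos': array([ 0.20071518, -0.69580501,  0.2301168 ]), 'ee_rot': array([-6.20043473e-04,  7.99134391e-01, -6.01151357e-01, -9.42054804e-04]), 'force': array([-0.57013016, -0.3171057 , -0.57587465]), 'moment': array([-6.65677528e-06,  1.00222902e-02,  2.99171398e-03]), 'width': 0.9970545718915892}
scene {'K': array([[502.13231192,   0.        , 283.13159481],
       [  0.        , 502.13231192, 206.69825546],
       [  0.        ,   0.        ,   1.        ]]), 'dist': array([-0.13685207,  0.        ,  0.        ,  0.        ,  0.        ]), 'R': array([[-0.75113717,  0.65993045, -0.0168746 ],
       [ 0.39603357,  0.43002237, -0.81131879],
       [-0.52815752, -0.61609461, -0.58436039]]), 't': array([
[... 242 characters left out ...]
    ,  0.        ,  0.        ,  0.        ]), 'R': array([[-0.82296287, -0.56801548, -0.00951477],
       [-0.38008098,  0.5629695 , -0.73389631],
       [ 0.42222099, -0.60035303, -0.67919488]]), 't': array([0.42988739, 0.31191626, 1.40764573])}
wrist {'K': array([[321.5820002 ,   0.        , 276.56507007],
       [  0.        , 321.5820002 , 206.82479614],
       [  0.        ,   0.        ,   1.        ]]), 'dist': array([-0.03464434,  0.        ,  0.        ,  0.        ,  0.        ]), 'R': array([[ 0.2781712 , -0.96052929, -0.00206552],
       [-0.9218605 , -0.26757543,  0.28031518],
       [-0.26980363, -0.07607149, -0.95990579]]), 't': array([-0.72376074, -0.03742117,  0.37879803])}
```

View pics/scene0.png

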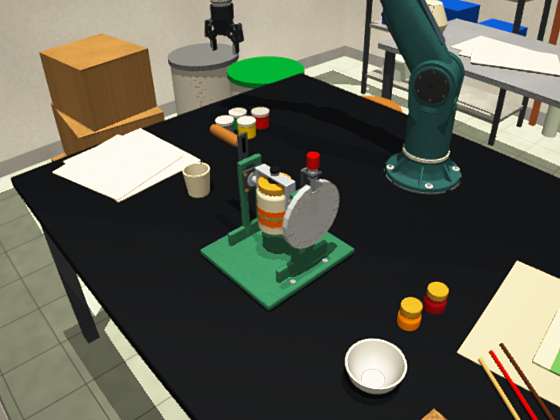

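View pics/side0.png

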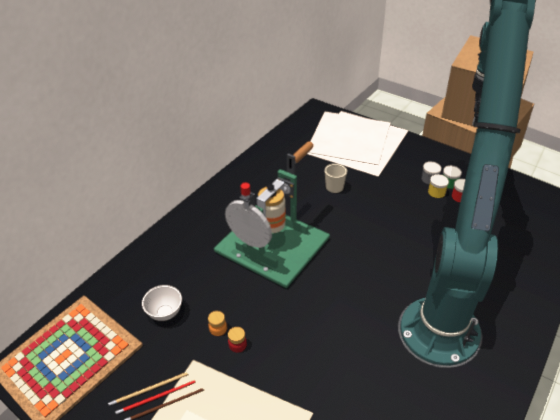

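View pics/wrist0.png

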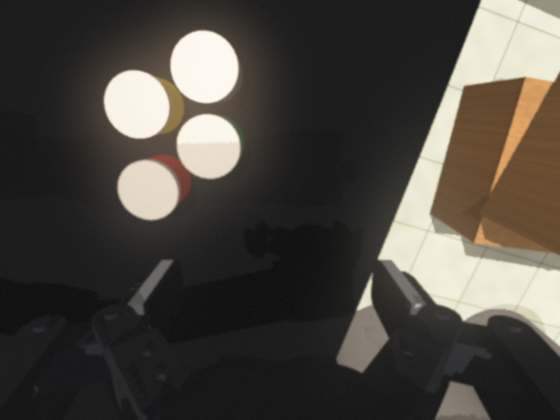

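The scene view shows the tumbler's red knob at about (313,160), handle at (225,134), base around (278,255), cup at (196,180), and the two jars and bowl at (410,313), (436,297) and (375,365). The side view shows the same objects. The wrist view shows only background pots.

```bash
cat > h.py <<'E'
import numpy as np,cv2
from scipy.spatial.transform import Rotation as Rn
def cloud(d,c):
    h,w=d.shape;u,v=np.meshgrid(np.arange(w),np.arange(h))
    n=cv2.undistortPoints(np.stack([u,v],-1).reshape(-1,1,2).astype(float),c['K'],c['dist']).reshape(h,w,2)
    X=np.dstack([n[...,0]*d,n[...,1]*d,d])
    W=(X-c['t'])@c['R']; W[d==0]=np.nan
    return W
def load(n):
    p=cv2.imread(f'pics/{n}.png');d=np.load(f'pics/{n}.npy');c=np.load(f'pics/{n}cam.npz')
    return p,cv2.cvtColor(p,cv2.COLOR_BGR2HSV),cloud(d,c)
E
python3 - <<'E'
from h import *
np.set_printoptions(precision=4,suppress=True)
for n in('scene0','side0'):
    p,hsv,W=load(n);H,S,V=[hsv[...,i].astype(int) for i in range(3)]
    x,y,z=W[...,0],W[...,1],W[...,2]
    R=(np.hypot(x-0.6,y)<0.5)
    g=R&(H>60)&(H<95)&(S>80)&(abs(z-0.022)<0.006)
    P=W[g][:,:2].astype(np.float32)
    k=np.isfinite(P).all(1);P=P[k]
    # largest cluster
    med=np.median(P,0);P=P[np.hypot(*(P-med).T)<0.2]
    rect=cv2.minAreaRect(P);print(n,'base',len(P),rect,np.median(z[g]))
    red=R&((H<6)|(H>174))&(S>180)&(V>120)&(z>0.15)
    Q=W[red];print('red',len(Q),np.nanmedian(Q,0),np.nanpercentile(Q,[2,98],axis=0), 'topz',np.nanpercentile(Q[:,2],[90,95,99]))
    wd=R&(H>5)&(H<16)&(S>120)&(z>0.15)&(y<np.nanmedian(Q[:,1])-0.2)
    Q=W[wd];print('wood',len(Q),np.nanmedian(Q,0),np.nanpercentile(Q,[2,98],axis=0))
    for nm,m in dict(cup=(H>12)&(H<35)&(S<110)&(V>90),jars=(H<25)&(S>150),bowl=(S<30)&(V>120)).items():
        m=R&m&(z>0.012)&(z<0.1);nl,l,st,ce=cv2.connectedComponentsWithStats(m.astype(np.uint8))
        for i in range(1,nl):
            if st[i,4]>40:print(nm,ce[i],st[i,4],np.nanpercentile(W[l==i],[2,50,98],axis=0).round(3).tolist())
E
```

```text
scene0 base 5172 ((0.5701829791069031, -0.007270112633705139), (0.27077335119247437, 0.253374308347702), 0.8746644854545593) 0.021250823080683663
red 176 [0.5721 0.1094 0.3156] [[0.5583 0.0962 0.2979]
 [0.5786 0.1167 0.3234]] topz [0.3225 0.3229 0.3236]
wood 218 [ 0.5819 -0.1723  0.2617] [[ 0.5667 -0.2222  0.2485]
 [ 0.5862 -0.1254  0.2697]]
cup [196.7705 177.1557] 745 [[0.521, -0.4, 0.013], [0.558, -0.351, 0.054], [0.59, -0.329, 0.076]]
cup [375.8298 362.3042] 1933 [[0.617, 0.326, 0.013], [0.645, 0.363, 0.036], [0.719, 0.426, 0.055]]
jars [436.6477 291.8428] 369 [[0.413, 0.324, 0.031], [0.439, 0.346, 0.052], [0.454, 0.363, 0.056]]
jars [409.5622 312.1443] 603 [[0.491, 0.314, 0.014], [0.519, 0.338, 0.048], [0.531, 0.355, 0.056]]
bowl [373.4601 360.577 ] 915 [[0.617, 0.325, 0.013], [0.643, 0.352, 0.027], [0.719, 0.427, 0.056]]
side0 base 2753 ((0.5660063624382019, -0.005600437521934509), (0.2703201472759247, 0.2534463107585907), 1.0683956146240234) 0.020867868773745482
red 54 [0.5641 0.1089 0.3209] [[0.5547 0.0969 0.3034]
 [0.5747 0.1166 0.3246]] topz [0.3234 0.3239 0.3251]
wood 170 [ 0.5642 -0.1701  0.2666] [[ 0.5555 -0.2163  0.2557]
 [ 0.5795 -0.1181  0.2743]]
cup [334.678 176.467] 469 [[0.518, -0.4, 0.015], [0.552, -0.354, 0.053], [0.589, -0.324, 0.077]]
cup [171.105 298.18 ] 200 [[0.614, 0.325, 0.012], [0.667, 0.342, 0.028], [0.7, 0.379, 0.057]]
cup [154.4211 309.7632] 114 [[0.616, 0.375, 0.014], [0.662, 0.41, 0.051], [0.719, 0.43, 0.057]]
jars [216.8139 325.0043] 231 [[0.484, 0.318, 0.013], [0.495, 0.346, 0.034], [0.525, 0.358, 0.058]]
jars [236.0926 337.2099] 162 [[0.41, 0.327, 0.028], [0.424, 0.353, 0.052], [0.45, 0.367, 0.059]]
bowl [160.9046 299.5611] 786 [[0.615, 0.327, 0.013], [0.692, 0.361, 0.038], [0.718, 0.429, 0.057]]
```

```bash
cat > plan.py <<'E'
from h import *
C=np.array([0.568,-0.0065]);YAW=0.017;SH=0.184
def tw(x,y,z):
    c,s=np.cos(YAW),np.sin(YAW);return np.array([C[0]+c*x-s*y,C[1]+s*x+c*y,z])
def Rt(): # tool x along tumbler x, z down
    c,s=np.cos(YAW),np.sin(YAW);return Rn.from_matrix(np.array([[c,s,0],[s,-c,0],[0,0,-1]]).T.T)
def rows(p,q,wps,grip,ms=0.055,ma=0.17,Rg=None):
    R=Rn.from_quat([q[1],q[2],q[3],q[0]]);Rg=Rg or Rt();out=[];p=np.array(p)
    for w in wps:
        n=int(np.ceil(max(np.linalg.norm(w-p)/ms,1e-9)));st=(w-p)/n
        for i in range(n):
            rv=(R.inv()*Rg).as_rotvec();a=np.linalg.norm(rv)
            if a>ma: rv*=ma/a
            out.append(np.r_[R.inv().apply(st)/0.2,rv/2,grip].round(3));p=p+st;R=R*Rn.from_rotvec(rv)
    for i in range(0,len(out),8):
        print('['+', '.join(','.join('%g'%v for v in o) for o in out[i:i+8])+']')
    return out
E
python3 - <<'E'
from plan import *
from rig import r
s=r.read_state()
print(tw(0,.112,0),tw(0,-.172,0))
rows(s['tcp_pos'],s['ee_rot'],[np.array([0.3,-0.6,0.36]),tw(0,.112,.40)],-1)
E
```

```text
[0.56609609 0.10548382 0.        ] [ 0.57092386 -0.17847515  0.        ]
[-0.081,-0.152,-0.162,-0,0,-0.085,-1, -0.054,-0.164,-0.162,-0,0,-0.085,-1, -0.026,-0.171,-0.162,-0,0,-0.085,-1, 0.004,-0.173,-0.162,-0,0,-0.085,-1, -0.066,-0.261,-0.014,-0,0,-0.085,-1, -0.021,-0.268,-0.014,-0,0,-0.085,-1, 0.024,-0.268,-0.014,-0,0,-0.085,-1, 0.069,-0.26,-0.014,-0,0,-0.058,-1]
[0.099,-0.25,-0.014,0,0,0,-1, 0.099,-0.25,-0.014,0,0,0,-1, 0.099,-0.25,-0.014,-0,-0,0,-1, 0.099,-0.25,-0.014,-0,0,0,-1, 0.099,-0.25,-0.014,0,0,0,-1, 0.099,-0.25,-0.014,-0,-0,0,-1, 0.099,-0.25,-0.014,0,-0,0,-1, 0.099,-0.25,-0.014,0,0,0,-1]
[0.099,-0.25,-0.014,0,0,0,-1, 0.099,-0.25,-0.014,-0,-0,0,-1]
```

```bash
python3 -m creep '[-0.08,-0.15,-0.16,0,0,-0.085,-1, -0.05,-0.16,-0.16,0,0,-0.085,-1, -0.026,-0.17,-0.16,0,0,-0.085,-1, 0,-0.17,-0.16,0,0,-0.085,-1, -0.066,-0.26,-0.014,0,0,-0.085,-1, -0.02,-0.27,-0.014,0,0,-0.085,-1, 0.024,-0.27,-0.014,0,0,-0.085,-1, 0.07,-0.26,-0.014,0,0,-0.058,-1]' 40
python3 - <<'E'
from plan import *
from rig import r
s=r.read_state()
rows(s['tcp_pos'],s['ee_rot'],[tw(0,.112,.40)],-1)
E
```

```text
t: 1.15
tcp_pos: [0.37, -0.3914, 0.3706]
ee_rot: [-0.002, 1.0, 0.025, -0.002]
force: [1.4, 0.8, -0.0]
width: 0.994
[0.11,-0.243,-0.014,-0.002,0.002,0.017,-1, 0.102,-0.247,-0.015,0,0,-0,-1, 0.102,-0.247,-0.015,-0,-0,0,-1, 0.102,-0.247,-0.015,0,0,0,-1, 0.102,-0.247,-0.015,-0,0,0,-1, 0.102,-0.247,-0.015,-0,-0,0,-1, 0.102,-0.247,-0.015,-0,-0,0,-1, 0.102,-0.247,-0.015,0,0,0,-1]
[0.102,-0.247,-0.015,0,-0,0,-1, 0.102,-0.247,-0.015,0,0,0,-1]
```

```bash
python3 -m creep '[0.11,-0.24,-0.015,0,0,0.017,-1, 0.1,-0.25,-0.015,0,0,0,-1, 0.1,-0.25,-0.015,0,0,0,-1, 0.1,-0.25,-0.015,0,0,0,-1, 0.1,-0.25,-0.015,0,0,0,-1, 0.1,-0.25,-0.015,0,0,0,-1, 0.1,-0.25,-0.015,0,0,0,-1, 0.1,-0.25,-0.015,0,0,0,-1]'
python3 - <<'E'
from plan import *
from rig import r
s=r.read_state()
rows(s['tcp_pos'],s['ee_rot'],[tw(0,.112,.38)],-1)
E
```

```text
t: 2.15
tcp_pos: [0.5256, 0.0227, 0.3955]
ee_rot: [-0.001, 1.0, 0.006, -0.003]
force: [0.9, -0.1, 0.3]
width: 1.002
[0.104,-0.206,0.039,-0.001,0.003,-0.002,-1, 0.105,-0.205,0.039,0,0,0,-1]
```

```bash
python3 -m creep '[0.104,-0.206,0.04,0,0.003,0,-1, 0.105,-0.205,0.04,0,0,0,-1, 0,0,0,0,0,0,-1]'
python3 - <<'E'
from plan import *
from rig import r
s=r.read_state();print(s['tcp_pos'],s['ee_rot'],s['force'])
for n in("wrist","scene"):
    c=r.camera_model(n)
    p,d=r.snapshot(n);cv2.imwrite(f"pics/{n}1.png",p[:,:,::-1]);np.save(f"pics/{n}1.npy",d);np.savez(f"pics/{n}1cam.npz",**c)
p,hsv,W=load('wrist1');H,S,V=[hsv[...,i].astype(int) for i in range(3)]
x,y,z=W[...,0],W[...,1],W[...,2]
m=((H<6)|(H>174))&(S>150)&(V>100)&(z>.25)
print(m.sum(),np.nanpercentile(W[m],[2,50,98],axis=0).round(4))
t=m&(z>.318);print(np.nanpercentile(W[t],[2,50,98],axis=0).round(4))
g=(H>60)&(H<95)&(S>80)&(abs(z-0.022)<0.006);print(g.sum())
E
```

```text
t: 2.52
tcp_pos: [0.5672, 0.1135, 0.3792]
ee_rot: [-0.002, 1.0, 0.01, 0.001]
force: [-0.2, 0.1, 0.6]
width: 0.998
[0.56720174 0.11349288 0.37920093] [-2.25895806e-03  9.99945317e-01  1.01676965e-02  9.36752322e-04] [-0.17705117  0.06252706  0.55152141]
739 [[0.5563 0.0973 0.3053]
 [0.5657 0.1111 0.3218]
 [0.5763 0.1167 0.3234]]
[[0.5558 0.0971 0.3188]
 [0.5652 0.1095 0.3221]
 [0.5763 0.1163 0.3235]]
8476
```

View pics/wrist1.png

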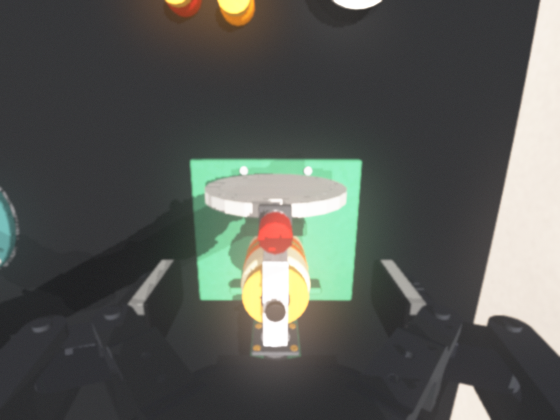

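The wrist view shows the red knob at (275,232) between the open fingers, above the bracket and disc. It measures about (0.566, 0.107) with its top at 0.323, which puts the shaft at about 0.183.

```bash
sed -i 's/-0.0065/-0.0055/; s/SH=0.184/SH=0.183/' plan.py; python3 - <<'E'
from plan import *
from rig import r
s=r.read_state()
rows(s['tcp_pos'],s['ee_rot'],[np.array([.566,.107,.294])],-1,ms=.03)
E
```

```text
[-0.002,0.003,0.142,-0,-0.001,-0.001,-1, -0.002,0.003,0.142,0,0,0,-1, -0.002,0.003,0.142,-0,0,0,-1]
```

```bash
python3 -m creep '[-0.002,0.003,0.14,0,-0.001,0,-1, -0.002,0.003,0.14,0,0,0,-1, -0.002,0.003,0.14,0,0,0,-1, 0,0,0,0,0,0,-1]'
```

```text
t: 3.12
tcp_pos: [0.5656, 0.098, 0.2944]
ee_rot: [0.003, 1.0, 0.001, 0.001]
force: [-0.6, -0.3, 0.3]
width: 1.001
```

```bash
python3 -m creep '[0.0,-0.04,0,0,0,0.007,-1, 0,0,0,0,0,0,-1]'; python3 -c "
from rig import r
s=r.read_state();print(s['tcp_pos'],s['ee_rot'],s['dq'].round(3))"
```

```text
t: 3.38
tcp_pos: [0.5668, 0.1054, 0.2968]
ee_rot: [0.003, 1.0, -0.008, 0.002]
force: [0.5, 0.1, 0.1]
width: 1.006
[0.56676268 0.10535281 0.29682445] [ 0.00250422  0.99996539 -0.00754571  0.0024496 ] [ 0.013 -0.012  0.014 -0.009  0.005  0.007  0.003]
```

```bash
python3 -m creep '[-0.002,-0.005,0.01,0,0,-0.016,-1, 0,0,0,0,0,0,0, 0,0,0,0,0,0,0.3, 0,0,0,0,0,0,1, 0,0,0,0,0,0,1,0,0,0,0,0,0,1]' 30; python3 -c "
from rig import r
s=r.read_state();print(s['tcp_pos'],s['ee_rot'],s['force'])"
```

```text
t: 4.12
tcp_pos: [0.5665, 0.107, 0.297]
ee_rot: [0.003, 1.0, 0.01, 0.003]
force: [-0.3, -0.0, 0.4]
width: 0.269
[0.56649013 0.1069555  0.29701634] [0.00274001 0.99994318 0.00974457 0.00334178] [-0.2951712  -0.0376974   0.44800895]
```

```bash
python3 -m creep '[0,0,-0.03,0,0,0,1, 0,0,-0.03,0,0,0,1, 0,0,-0.02,0,0,0,1]'; python3 -m creep '[0,0,0,0,0,0,1]'
```

```text
t: 4.5
tcp_pos: [0.5665, 0.1069, 0.3122]
ee_rot: [0.002, 1.0, 0.01, 0.003]
force: [0.9, 0.4, -3.6]
width: 0.274
t: 4.62
tcp_pos: [0.5665, 0.1069, 0.3127]
ee_rot: [0.002, 1.0, 0.01, 0.003]
force: [-1.1, -0.7, -0.9]
width: 0.267
```

```bash
python3 -m creep '[0,0,-0.013,0,0,0,1, 0,0,-0.006,0,0,0,1]';  python3 -m creep '[0,0,0,0,0,0,1]'
```

```text
t: 4.88
tcp_pos: [0.5665, 0.1069, 0.3165]
ee_rot: [0.002, 1.0, 0.01, 0.003]
force: [0.7, -0.2, -2.6]
width: 0.266
t: 5.0
tcp_pos: [0.5665, 0.1069, 0.3165]
ee_rot: [0.002, 1.0, 0.01, 0.003]
force: [0.7, 0.7, -1.6]
width: 0.265
```

```bash
python3 -m creep '[0,0,0,0,0,0,0, 0,0,0,0,0,0,-1, 0,0,0,0,0,0,-1, 0,0,-0.1,0,0,0,-1, 0,0,-0.25,0,0,0,-1,0,0,0,0,0,0,-1]'; python3 - <<'E'
from plan import *
from rig import r
s=r.read_state()
rows(s['tcp_pos'],s['ee_rot'],[tw(0,-.172,.36)],-1,ms=.045)
p,d=r.snapshot('scene');cv2.imwrite("pics/scene2.png",p[:,:,::-1])
c=r.camera_model('scene');W=cloud(d,c)
hsv=cv2.cvtColor(p,cv2.COLOR_RGB2HSV);H,S,V=[hsv[...,i].astype(int) for i in range(3)]
x,y,z=W[...,0],W[...,1],W[...,2];m=((H<6)|(H>174))&(S>180)&(V>120)&(z>0.15)&(np.hypot(x-.566,y-.107)<.04)
print(m.sum(),np.nanpercentile(W[m],[2,50,98],axis=0))
E
```

```text
t: 5.75
tcp_pos: [0.5667, 0.1074, 0.3897]
ee_rot: [0.002, 1.0, 0.01, 0.004]
force: [-0.9, 0.2, 0.0]
width: 1.004
[-0.001,0.203,0.022,0.002,-0.004,0.001,-1, -0,0.204,0.021,-0,0,0,-1, -0,0.204,0.021,0,-0,0,-1, -0,0.204,0.021,-0,-0,0,-1, -0,0.204,0.021,0,0,0,-1, -0,0.204,0.021,-0,-0,0,-1, -0,0.204,0.021,0,0,0,-1]
169 [[0.55893793 0.10093469 0.31690074]
 [0.57311652 0.11072318 0.33362159]
 [0.57838846 0.11646079 0.34284003]]
```

The knob's top is now at about 0.343, up 19–20 mm, so the plunger is up. Next is the handle.

```bash
python3 -m creep '[0,0.2,0.02,0.002,-0.004,0,-1, 0,0.2,0.02,0,0,0,-1, 0,0.2,0.02,0,0,0,-1, 0,0.2,0.02,0,0,0,-1, 0,0.2,0.02,0,0,0,-1, 0,0.2,0.02,0,0,0,-1, 0,0.2,0.02,0,0,0,-1, 0,0,0,0,0,0,-1]'; python3 - <<'E'
from plan import *
from rig import r
n='wrist';c=r.camera_model(n)
p,d=r.snapshot(n);cv2.imwrite(f"pics/{n}2.png",p[:,:,::-1]);np.save(f"pics/{n}2.npy",d);np.savez(f"pics/{n}2cam.npz",**c)
p,hsv,W=load('wrist2');H,S,V=[hsv[...,i].astype(int) for i in range(3)]
x,y,z=W[...,0],W[...,1],W[...,2]
m=(H>4)&(H<18)&(S>110)&(z>.2)&(y<-.11)
Q=W[m];print(m.sum(),np.nanpercentile(Q,[1,5,50,95,99],axis=0).round(4))
for a in np.arange(-.225,-.115,.02):
    k=Q[abs(Q[:,1]-a)<.01]
    if len(k):print(a.round(3),len(k),np.nanpercentile(k[:,0],[2,98]),np.nanpercentile(k[:,2],[90,98]))
s=r.read_state();print(s['tcp_pos'],s['ee_rot'])
E
```

```text
t: 6.8
tcp_pos: [0.5648, -0.1829, 0.3483]
ee_rot: [0.0, 1.0, 0.011, -0.011]
force: [0.2, 0.0, 0.0]
width: 0.998
2704 [[ 0.5588 -0.2225  0.2584]
 [ 0.5597 -0.2184  0.2611]
 [ 0.5694 -0.1853  0.2671]
 [ 0.5827 -0.1327  0.2702]
 [ 0.5838 -0.126   0.2709]]
-0.225 239 [0.56220548 0.5820305 ] [0.2693286  0.26990166]
-0.205 793 [0.55986391 0.583933  ] [0.27030581 0.27093474]
-0.185 624 [0.55942384 0.58369152] [0.26976573 0.27066473]
-0.165 545 [0.55901574 0.58339394] [0.26912457 0.27025932]
-0.145 330 [0.55856347 0.58324556] [0.26784608 0.2686533 ]
-0.125 173 [0.55905336 0.5816874 ] [0.2667449  0.26759999]
[ 0.5651414 -0.1800068  0.3486604] [-4.73603133e-04  9.99857767e-01  1.26696894e-02 -1.11220328e-02]
```

View pics/wrist2.png

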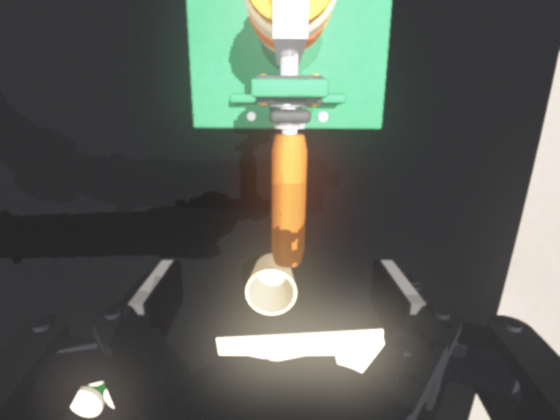

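```bash
python3 - <<'E'
from plan import *
from rig import r
s=r.read_state();print(s['q'].round(3),s['tcp_pos'])
c=r.camera_model('wrist');R=Rn.from_quat(np.roll(s['ee_rot'],-1));print('cam in tool',R.inv().apply(-c['R'].T@c['t']-s['tcp_pos']))
E
```

```text
[ 0.643  0.361 -0.554  1.754  0.211  1.109  0.044] [ 0.5651414 -0.1800068  0.3486604]
cam in tool [-7.84002389e-06 -7.11799576e-02 -1.42223234e-01]
```

```bash
cat >> plan.py <<'E'
A=np.radians(20)
def Rtilt(a=A): return Rn.from_rotvec(a*np.array([np.cos(YAW),np.sin(YAW),0]))*Rt()
E
python3 - <<'E'
from plan import *
from rig import r
s=r.read_state()
Rg=Rtilt();z=Rg.as_matrix()[:,2];print(z)
g=np.array([.5713,-.178,.2575]);T=g+.019*z
rows(s['tcp_pos'],s['ee_rot'],[T-.1*z],-1,ms=.012,Rg=Rg)
E
```

```text
[-0.00581406  0.34197072 -0.93969262]
[0.011,0.043,0.025,0.085,0.006,0.001,-1, 0.01,0.047,0.017,0.085,0.006,0.001,-1, 0.01,0.049,0.009,0.004,0,0,-1]
```

```bash
python3 -m creep '[0.01,0.04,0.025,0.085,0.006,0,-1, 0.01,0.045,0.017,0.085,0.006,0,-1, 0.01,0.05,0.01,0.006,0,0,-1, 0,0,0,0,0,0,-1]';python3 - <<'E'
from plan import *
from rig import r
s=r.read_state();print(s['q'].round(3))
Rg=Rtilt();z=Rg.as_matrix()[:,2]
g=np.array([.5713,-.178,.2575]);T=g+.019*z
rows(s['tcp_pos'],s['ee_rot'],[T],-1,ms=.025,Rg=Rg)
E
```

```text
t: 7.35
tcp_pos: [0.5729, -0.1945, 0.3328]
ee_rot: [-0.182, 0.983, 0.018, -0.002]
force: [0.9, 1.1, 0.5]
width: 0.997
[ 0.851  0.485 -0.633  1.68  -0.076  1.169  0.33 ]
[-0.001,0.015,0.119,-0.008,0.002,0.009,-1, -0.002,0.013,0.119,0,-0,0,-1, -0.002,0.013,0.119,-0,0,0,-1, -0.002,0.013,0.119,0,0,0,-1]
```

```bash
python3 -m creep '[0,0.015,0.12,-0.008,0.002,0.009,-1, 0,0.013,0.12,0,0,0,-1, 0,0.013,0.12,0,0,0,-1, 0,0.013,0.11,0,0,0,-1, 0,0,0,0,0,0,-1]';python3 - <<'E'
from plan import *
from rig import r
s=r.read_state();print(s['q'].round(3))
Rg=Rtilt();z=Rg.as_matrix()[:,2]
g=np.array([.5713,-.178,.2575]);T=g+.019*z
print(T);rows(s['tcp_pos'],s['ee_rot'],[T],-1,ms=.025,Rg=Rg)
E
```

```text
t: 7.98
tcp_pos: [0.5746, -0.1555, 0.244]
ee_rot: [-0.17, 0.985, 0.021, -0.001]
force: [0.3, 0.2, 0.5]
width: 1.002
[ 0.778  0.546 -0.617  1.81  -0.032  0.957  0.281]
[ 0.57118953 -0.17150256  0.23964584]
[-0.021,0.082,-0.006,0.003,0.002,0.012,-1]
```

```bash
python3 -m creep '[-0.015,0.08,0.0,0.003,0.002,0.012,-1, 0,0,0,0,0,0,-1, 0,0,0,0,0,0,-1]';python3 - <<'E'
from plan import *
from rig import r
s=r.read_state()
Rg=Rtilt();z=Rg.as_matrix()[:,2]
g=np.array([.5713,-.178,.2575]);T=g+.019*z
print(T);rows(s['tcp_pos'],s['ee_rot'],[T],-1,ms=.025,Rg=Rg)
E
```

```text
t: 8.35
tcp_pos: [0.5741, -0.1704, 0.2416]
ee_rot: [-0.172, 0.985, 0.01, 0.001]
force: [0.0, -0.2, -0.8]
width: 0.998
[ 0.57118953 -0.17150256  0.23964584]
[-0.015,0.008,0.007,0.002,-0.002,0.002,-1]
```

```bash
python3 -m creep '[-0.015,0.008,0.008,0,0,0,-1, 0,0,0,0,0,0,0, 0,0,0,0,0,0,0.3, 0,0,0,0,0,0,1, 0,0,0,0,0,0,1, 0,0,0,0,0,0,1]' 45;python3 -c "
from rig import r
s=r.read_state();print(s['tcp_pos'],s['ee_rot'],s['force'])"
```

```text
t: 9.1
tcp_pos: [0.5713, -0.1722, 0.2403]
ee_rot: [-0.171, 0.985, 0.009, 0.002]
force: [-0.1, 0.4, 0.5]
width: 0.289
[ 0.57132947 -0.17220203  0.24029411] [-0.17138499  0.98516074  0.00906503  0.00182621] [-0.14628963  0.35251673  0.54695084]
```

```bash
cat > crank.py <<'E'
import sys
from plan import *
from rig import r
np.set_printoptions(precision=4,suppress=True)
CX,CY,CZ=0.5713,-0.1722,0.1653
def go(step,n,lead=0.0,cor=True):
    s=r.read_state();p=s['tcp_pos'];R=Rn.from_quat(np.roll(s['ee_rot'],-1))
    th=np.arctan2(p[0]-CX,p[2]-CZ);rad=np.hypot(p[0]-CX,p[2]-CZ)
    rv=(R.inv()*Rtilt()).as_rotvec()
    print('t',s['t'],'th %.1f'%np.degrees(th),'rad %.4f'%rad,'dy %.4f'%(p[1]-CY),'F',s['force'],'rot',np.degrees(rv).round(1),'w %.3f'%s['width'])
    out=[]
    for k in range(n):
        a=th+np.radians(step)*k+np.radians(lead)*0;b=a+np.radians(step)
        c=lambda t,rr:np.array([CX+rr*np.sin(t),CY+YAW*rr*np.sin(t),CZ+rr*np.cos(t)])
        d=c(b,.075)-c(a,.075)
        if k==0 and cor: d+=(c(th,.075)-p)
        e=R.inv().apply(d)/.2
        rr=rv/2/n*np.ones(3)
        out.append(','.join('%.3g'%v for v in np.r_[e.round(3),(rr).round(3),1]))
    print('['+', '.join(out)+']')
go(float(sys.argv[1]),int(sys.argv[2]))
E
python3 crank.py 6 4
```

```text
t 9.1 th 0.0 rad 0.0750 dy -0.0000 F [-0.1463  0.3525  0.547 ] rot [ 0.3 -0.4  0.1] w 0.289
[0.039,0.001,0.002,0.001,-0.001,0,1, 0.039,0.002,0.006,0.001,-0.001,0,1, 0.038,0.004,0.01,0.001,-0.001,0,1, 0.037,0.005,0.013,0.001,-0.001,0,1]
```

```bash
python3 -m creep '[0.039,0.001,0.002,0,0,0,1, 0.039,0.002,0.006,0,0,0,1, 0.038,0.004,0.01,0,0,0,1, 0.037,0.005,0.013,0,0,0,1]'; python3 crank.py 8 4
```

```text
t: 9.6
tcp_pos: [0.6024, -0.1716, 0.2336]
ee_rot: [-0.172, 0.985, 0.009, 0.0]
force: [-2.8, -0.7, 1.9]
width: 0.288
t 9.6 th 24.5 rad 0.0750 dy 0.0006 F [-2.7692 -0.6999  1.945 ] rot [ 0.2 -0.2  0.1] w 0.288
[0.046,0.009,0.024,0.001,-0,0,1, 0.042,0.011,0.029,0.001,-0,0,1, 0.037,0.012,0.035,0.001,-0,0,1, 0.032,0.014,0.039,0.001,-0,0,1]
```

```bash
python3 -m creep '[0.046,0.009,0.024,0.001,0,0,1, 0.042,0.011,0.029,0,0,0,1, 0.037,0.012,0.035,0,0,0,1, 0.032,0.014,0.039,0,0,0,1]'; python3 crank.py 8 5
```

```text
t: 10.1
tcp_pos: [0.6351, -0.171, 0.2048]
ee_rot: [-0.173, 0.985, 0.009, -0.001]
force: [-4.7, 0.3, 3.7]
width: 0.292
t 10.1 th 58.2 rad 0.0751 dy 0.0012 F [-4.7098  0.3075  3.7443] rot [0.1 0.  0.1] w 0.292
[0.024,0.016,0.043,0,0,0,1, 0.018,0.017,0.046,0,0,0,1, 0.011,0.017,0.048,0,0,0,1, 0.003,0.018,0.049,0,0,0,1, -0.004,0.018,0.049,0,0,0,1]
```

```bash
python3 -m creep '[0.024,0.016,0.043,0,0,0,1, 0.018,0.017,0.046,0,0,0,1, 0.011,0.017,0.048,0,0,0,1, 0.003,0.018,0.049,0,0,0,1, -0.004,0.018,0.049,0,0,0,1]'; python3 crank.py 8 6
```

```text
t: 10.72
tcp_pos: [0.6453, -0.1709, 0.1523]
ee_rot: [-0.173, 0.985, 0.009, -0.003]
force: [-6.1, -1.1, 7.7]
width: 0.284
t 10.725 th 100.0 rad 0.0751 dy 0.0013 F [-6.1083 -1.1197  7.7419] rot [0.  0.2 0. ] w 0.284
[-0.013,0.018,0.048,0,0,0,1, -0.019,0.017,0.046,0,0,0,1, -0.026,0.015,0.043,0,0,0,1, -0.032,0.014,0.039,0,0,0,1, -0.038,0.012,0.034,0,0,0,1, -0.042,0.01,0.029,0,0,0,1]
```

```bash
python3 -m creep '[-0.013,0.018,0.048,0,0,0,1, -0.019,0.017,0.046,0,0,0,1, -0.026,0.015,0.043,0,0,0,1, -0.032,0.014,0.039,0,0,0,1, -0.038,0.012,0.034,0,0,0,1, -0.042,0.01,0.029,0,0,0,1]'; python3 crank.py 8 6
```

```text
t: 11.48
tcp_pos: [0.6151, -0.1713, 0.104]
ee_rot: [-0.173, 0.985, 0.009, 0.0]
force: [-2.2, -1.4, 11.1]
width: 0.288
t 11.475 th 144.5 rad 0.0753 dy 0.0009 F [-2.2253 -1.3921 11.1402] rot [ 0.  -0.2  0.1] w 0.288
[-0.046,0.009,0.024,0,-0,0,1, -0.048,0.007,0.019,0,-0,0,1, -0.05,0.005,0.013,0,-0,0,1, -0.052,0.002,0.006,0,-0,0,1, -0.052,-0,-0.001,0,-0,0,1, -0.052,-0.003,-0.007,0,-0,0,1]
```

```bash
python3 -m creep '[-0.046,0.009,0.023,0,0,0,1, -0.048,0.007,0.018,0,0,0,1, -0.05,0.005,0.012,0,0,0,1, -0.052,0.002,0.006,0,0,0,1, -0.052,0,-0.001,0,0,0,1, -0.052,-0.003,-0.007,0,0,0,1]'; python3 crank.py 8 6
```

```text
t: 12.22
tcp_pos: [0.5632, -0.1723, 0.0908]
ee_rot: [-0.172, 0.985, 0.01, 0.011]
force: [-0.1, -1.3, 0.4]
width: 0.291
t 12.225 th -173.8 rad 0.0750 dy -0.0001 F [-0.0988 -1.3018  0.3626] rot [ 0.2 -1.4  0.4] w 0.291
[-0.051,-0.003,-0.01,0,-0.002,0.001,1, -0.049,-0.006,-0.017,0,-0.002,0.001,1, -0.046,-0.008,-0.023,0,-0.002,0.001,1, -0.042,-0.01,-0.029,0,-0.002,0.001,1, -0.038,-0.012,-0.034,0,-0.002,0.001,1, -0.032,-0.014,-0.039,0,-0.002,0.001,1]
```

```bash
python3 -m creep '[-0.051,-0.003,-0.01,0,-0.004,0.001,1, -0.049,-0.006,-0.017,0,-0.004,0.001,1, -0.046,-0.008,-0.023,0,-0.003,0.001,1, -0.042,-0.01,-0.029,0,-0.002,0.001,1]'; python3 crank.py 8 5
```

```text
t: 12.72
tcp_pos: [0.5208, -0.173, 0.1096]
ee_rot: [-0.173, 0.985, 0.007, -0.005]
force: [0.2, -0.1, 2.5]
width: 0.288
t 12.725 th -137.8 rad 0.0752 dy -0.0008 F [ 0.1678 -0.0943  2.5415] rot [ 0.1  0.4 -0.2] w 0.288
[-0.036,-0.013,-0.036,0,0.001,-0,1, -0.031,-0.014,-0.04,0,0.001,-0,1, -0.025,-0.016,-0.043,0,0.001,-0,1, -0.018,-0.017,-0.046,0,0.001,-0,1, -0.011,-0.017,-0.048,0,0.001,-0,1]
```

```bash
python3 -m creep '[-0.036,-0.013,-0.036,0,0.001,0,1, -0.031,-0.014,-0.04,0,0.001,0,1, -0.025,-0.016,-0.043,0,0.001,0,1, -0.018,-0.017,-0.046,0,0.001,0,1, -0.011,-0.017,-0.048,0,0.001,0,1]'; python3 crank.py 8 6
```

```text
t: 13.35
tcp_pos: [0.4966, -0.1735, 0.1598]
ee_rot: [-0.172, 0.985, 0.007, 0.002]
force: [1.8, -0.0, 5.4]
width: 0.292
t 13.35 th -94.2 rad 0.0749 dy -0.0013 F [ 1.7968 -0.0127  5.354 ] rot [ 0.2 -0.4 -0.1] w 0.292
[-0,-0.018,-0.049,0,-0.001,-0,1, 0.007,-0.018,-0.049,0,-0.001,-0,1, 0.015,-0.017,-0.047,0,-0.001,-0,1, 0.021,-0.016,-0.045,0,-0.001,-0,1, 0.028,-0.015,-0.042,0,-0.001,-0,1, 0.034,-0.014,-0.038,0,-0.001,-0,1]
```

```bash
python3 -m creep '[0,-0.018,-0.049,0,-0.001,0,1, 0.007,-0.018,-0.049,0,-0.001,0,1, 0.015,-0.017,-0.047,0,0,0,1, 0.021,-0.016,-0.045,0,0,0,1, 0.028,-0.015,-0.042,0,0,0,1, 0.034,-0.014,-0.038,0,0,0,1]'; python3 crank.py 8 6
```

```text
t: 14.1
tcp_pos: [0.5224, -0.173, 0.2222]
ee_rot: [-0.172, 0.985, 0.007, 0.004]
force: [5.6, 1.0, -3.5]
width: 0.287
t 14.1 th -40.7 rad 0.0751 dy -0.0008 F [ 5.6399  1.0061 -3.4691] rot [ 0.2 -0.7 -0. ] w 0.287
[0.042,-0.011,-0.029,0,-0.001,-0,1, 0.046,-0.008,-0.023,0,-0.001,-0,1, 0.049,-0.006,-0.017,0,-0.001,-0,1, 0.051,-0.004,-0.01,0,-0.001,-0,1, 0.052,-0.001,-0.003,0,-0.001,-0,1, 0.052,0.001,0.003,0,-0.001,-0,1]
```

```bash
python3 -m creep '[0.042,-0.01,-0.028,0,-0.001,0,1, 0.046,-0.008,-0.021,0,-0.001,0,1, 0.049,-0.006,-0.015,0,-0.001,0,1, 0.051,-0.003,-0.008,0,-0.001,0,1, 0.052,-0.001,-0.002,0,-0.001,0,1, 0.052,0.001,0.003,0,-0.001,0,1]'; python3 crank.py 8 6
```

```text
t: 14.85
tcp_pos: [0.5799, -0.1721, 0.2397]
ee_rot: [-0.173, 0.985, 0.007, -0.008]
force: [-1.5, 0.2, 3.5]
width: 0.287
t 14.85 th 6.6 rad 0.0749 dy 0.0001 F [-1.5294  0.1863  3.5407] rot [ 0.1  0.7 -0.3] w 0.287
[0.052,0.003,0.008,0,0.001,-0,1, 0.05,0.005,0.015,0,0.001,-0,1, 0.047,0.008,0.021,0,0.001,-0,1, 0.043,0.01,0.027,0,0.001,-0,1, 0.039,0.012,0.033,0,0.001,-0,1, 0.034,0.014,0.038,0,0.001,-0,1]
```

One turn is done with low forces. Starting the second.

```bash
python3 -m creep '[0.052,0.003,0.008,0,0.001,0,1, 0.05,0.005,0.015,0,0.001,0,1, 0.047,0.008,0.021,0,0.001,0,1, 0.043,0.01,0.027,0,0.001,0,1, 0.039,0.012,0.033,0,0,0,1, 0.034,0.014,0.038,0,0,0,1]'; python3 crank.py 8 6
```

```text
t: 15.6
tcp_pos: [0.6326, -0.1711, 0.208]
ee_rot: [-0.173, 0.985, 0.007, -0.009]
force: [-2.5, -0.5, 5.1]
width: 0.287
t 15.6 th 55.2 rad 0.0747 dy 0.0011 F [-2.5067 -0.4856  5.0978] rot [ 0.1  0.8 -0.3] w 0.287
[0.029,0.015,0.041,0,0.001,-0,1, 0.021,0.016,0.045,0,0.001,-0,1, 0.014,0.017,0.047,0,0.001,-0,1, 0.007,0.018,0.049,0,0.001,-0,1, -0,0.018,0.049,0,0.001,-0,1, -0.008,0.018,0.049,0,0.001,-0,1]
```

```bash
python3 -m creep '[0.028,0.015,0.041,0,0.001,0,1, 0.021,0.016,0.045,0,0.001,0,1, 0.014,0.017,0.047,0,0.001,0,1, 0.007,0.018,0.049,0,0.001,0,1, 0,0.018,0.049,0,0.001,0,1, -0.008,0.018,0.049,0,0.001,0,1]'; python3 crank.py 8 6
```

```text
t: 16.35
tcp_pos: [0.6439, -0.1709, 0.1471]
ee_rot: [-0.173, 0.985, 0.007, -0.007]
force: [-1.5, -0.7, 8.0]
width: 0.292
t 16.35 th 104.1 rad 0.0749 dy 0.0013 F [-1.5237 -0.698   8.0362] rot [ 0.   0.6 -0.3] w 0.292
[-0.015,0.018,0.047,0,0.001,-0,1, -0.022,0.016,0.044,0,0.001,-0,1, -0.029,0.015,0.041,0,0.001,-0,1, -0.035,0.013,0.037,0,0.001,-0,1, -0.04,0.012,0.032,0,0.001,-0,1, -0.044,0.01,0.026,0,0.001,-0,1]
```

```bash
python3 -m creep '[-0.015,0.018,0.047,0,0.001,0,1, -0.022,0.016,0.044,0,0.001,0,1, -0.029,0.015,0.041,0,0.001,0,1, -0.035,0.013,0.037,0,0.001,0,1, -0.04,0.012,0.032,0,0.001,0,1, -0.044,0.01,0.026,0,0.001,0,1]'; python3 crank.py 8 5
```

```text
t: 17.1
tcp_pos: [0.6084, -0.1715, 0.0999]
ee_rot: [-0.173, 0.985, 0.007, -0.001]
force: [-0.9, -1.0, 8.1]
width: 0.288
t 17.1 th 150.4 rad 0.0752 dy 0.0007 F [-0.9083 -0.9658  8.0563] rot [ 0.1 -0.1 -0.1] w 0.288
[-0.048,0.008,0.02,0,-0,-0,1, -0.05,0.006,0.015,0,-0,-0,1, -0.052,0.003,0.008,0,-0,-0,1, -0.052,0.001,0.001,0,-0,-0,1, -0.052,-0.002,-0.006,0,-0,-0,1]
```

```bash
python3 -m creep '[-0.047,0.007,0.019,0,0,0,1, -0.05,0.006,0.014,0,0,0,1, -0.052,0.003,0.008,0,0,0,1, -0.052,0.001,0.001,0,-0.001,0,1, -0.052,-0.002,-0.006,0,-0.002,0,1]'; python3 crank.py 8 6
```

```text
t: 17.73
tcp_pos: [0.558, -0.1724, 0.0913]
ee_rot: [-0.173, 0.985, 0.008, -0.002]
force: [1.3, -1.0, 6.7]
width: 0.288
t 17.725 th -169.8 rad 0.0752 dy -0.0002 F [ 1.3082 -0.9978  6.7314] rot [ 0.1  0.1 -0.1] w 0.288
[-0.051,-0.004,-0.013,0,0,-0,1, -0.048,-0.007,-0.019,0,0,-0,1, -0.045,-0.009,-0.025,0,0,-0,1, -0.041,-0.011,-0.03,0,0,-0,1, -0.036,-0.013,-0.035,0,0,-0,1, -0.031,-0.014,-0.04,0,0,-0,1]
```

```bash
python3 -m creep '[-0.051,-0.004,-0.013,0,0,0,1, -0.048,-0.007,-0.019,0,0,0,1, -0.045,-0.009,-0.025,0,0,0,1, -0.041,-0.011,-0.03,0,0,0,1, -0.036,-0.013,-0.035,0,0,0,1, -0.031,-0.014,-0.039,0,0,0,1]'; python3 crank.py 8 6
```

```text
t: 18.48
tcp_pos: [0.5054, -0.1733, 0.1293]
ee_rot: [-0.173, 0.985, 0.007, -0.0]
force: [2.7, -0.1, 5.0]
width: 0.288
t 18.475 th -118.7 rad 0.0751 dy -0.0011 F [ 2.7367 -0.0614  5.0058] rot [ 0.1 -0.2 -0.1] w 0.288
[-0.021,-0.016,-0.045,0,-0,-0,1, -0.015,-0.017,-0.047,0,-0,-0,1, -0.008,-0.018,-0.049,0,-0,-0,1, -0,-0.018,-0.049,0,-0,-0,1, 0.007,-0.018,-0.049,0,-0,-0,1, 0.014,-0.017,-0.047,0,-0,-0,1]
```

```bash
python3 -m creep '[-0.021,-0.016,-0.045,0,0,0,1, -0.015,-0.017,-0.047,0,0,0,1, -0.008,-0.018,-0.049,0,0,0,1, 0,-0.018,-0.049,0,0,0,1, 0.007,-0.018,-0.049,0,0,0,1, 0.014,-0.017,-0.047,0,0,0,1]'; python3 crank.py 7.5 6
```

```text
t: 19.23
tcp_pos: [0.5025, -0.1734, 0.1952]
ee_rot: [-0.172, 0.985, 0.007, 0.003]
force: [5.8, 0.1, 1.7]
width: 0.288
t 19.225 th -66.5 rad 0.0750 dy -0.0012 F [5.8327 0.0623 1.7083] rot [ 0.2 -0.5 -0. ] w 0.288
[0.023,-0.015,-0.041,0,-0.001,-0,1, 0.028,-0.014,-0.038,0,-0.001,-0,1, 0.033,-0.012,-0.034,0,-0.001,-0,1, 0.038,-0.011,-0.029,0,-0.001,-0,1, 0.041,-0.009,-0.025,0,-0.001,-0,1, 0.045,-0.007,-0.019,0,-0.001,-0,1]
```

```bash
python3 -m creep '[0.023,-0.015,-0.041,0,-0.001,0,1, 0.028,-0.014,-0.038,0,-0.001,0,1, 0.033,-0.012,-0.034,0,-0.001,0,1, 0.038,-0.01,-0.028,0,-0.001,0,1, 0.041,-0.008,-0.023,0,-0.001,0,1]'; python3 crank.py 5.5 4
```

```text
t: 19.85
tcp_pos: [0.5355, -0.1728, 0.2313]
ee_rot: [-0.173, 0.985, 0.008, -0.004]
force: [1.5, 0.4, 0.1]
width: 0.289
t 19.85 th -28.5 rad 0.0751 dy -0.0006 F [1.4506 0.4191 0.0523] rot [ 0.1  0.3 -0.1] w 0.289
[0.032,-0.005,-0.015,0,0.001,-0,1, 0.034,-0.004,-0.012,0,0.001,-0,1, 0.035,-0.003,-0.009,0,0.001,-0,1, 0.035,-0.002,-0.006,0,0.001,-0,1]
```

```bash
python3 -m creep '[0.032,-0.005,-0.015,0,0.001,0,1, 0.034,-0.004,-0.012,0,0.001,0,1, 0.035,-0.003,-0.009,0,0,0,1, 0.035,-0.002,-0.006,0,0,0,1, 0,0,0,0,0,0,1]'; python3 crank.py 5.5 1
```

```text
t: 20.48
tcp_pos: [0.5625, -0.1723, 0.2398]
ee_rot: [-0.173, 0.985, 0.007, -0.005]
force: [0.8, 0.5, 1.9]
width: 0.291
t 20.475 th -6.8 rad 0.0750 dy -0.0001 F [0.8362 0.5248 1.8669] rot [ 0.1  0.4 -0.2] w 0.291
[0.036,-0.001,-0.003,0.001,0.003,-0.001,1]
```

```bash
python3 -m creep '[0.03,-0.001,-0.002,0,0,0,1, 0.014,0,0,0,0,0,1, 0,0,0,0,0,0,1, 0,0,0,0,0,0,1]'; python3 crank.py 1 1
```

```text
t: 20.98
tcp_pos: [0.5711, -0.1722, 0.2402]
ee_rot: [-0.173, 0.985, 0.007, -0.006]
force: [-0.0, 0.9, 3.3]
width: 0.291
t 20.975 th -0.2 rad 0.0749 dy 0.0000 F [-0.0115  0.8597  3.2641] rot [ 0.1  0.5 -0.2] w 0.291
[0.007,-0,-0,0,0.004,-0.002,1]
```

```bash
python3 -m creep '[0,0,0,0,0,0,0.3, 0,0,0,0,0,0,-1, 0,0,0,0,0,0,-1, 0,0,0,0,0,0,-1, 0,0,-0.1,0,0,0,-1, 0,0,-0.2,0,0,0,-1, 0,0,-0.25,0,0,0,-1, 0,0,0,0,0,0,-1]'; python3 - <<'E'
from plan import *
from rig import r
n='wrist';c=r.camera_model(n)
p,d=r.snapshot(n);cv2.imwrite(f"pics/{n}3.png",p[:,:,::-1]);np.save(f"pics/{n}3.npy",d);np.savez(f"pics/{n}3cam.npz",**c)
p,hsv,W=load('wrist3');H,S,V=[hsv[...,i].astype(int) for i in range(3)]
x,y,z=W[...,0],W[...,1],W[...,2]
m=(H>4)&(H<18)&(S>110)&(z>.2)&(y<-.11)
Q=W[m];print(m.sum(),np.nanpercentile(Q,[1,50,99],axis=0).round(4))
for nm in('scene','side'):
    p,d=r.snapshot(nm);cv2.imwrite(f'pics/{nm}3.png',p[:,:,::-1]);W=cloud(d,r.camera_model(nm));hsv=cv2.cvtColor(p,cv2.COLOR_RGB2HSV);H,S,V=[hsv[...,i].astype(int) for i in range(3)]
    x,y,z=W[...,0],W[...,1],W[...,2];g=(np.hypot(x-.6,y)<.5)&(H>60)&(H<95)&(S>80)&(abs(z-0.022)<0.006)
    P=W[g][:,:2].astype(np.float32);P=P[np.hypot(*(P-np.median(P,0)).T)<.2];print(nm,cv2.minAreaRect(P))
    m=((H<6)|(H>174))&(S>180)&(V>120)&(z>0.15)&(np.hypot(x-.566,y-.107)<.04)
    print(m.sum(),np.nanpercentile(W[m],[2,50,98],axis=0).round(4))
s=r.read_state()
rows(s['tcp_pos'],s['ee_rot'],[tw(0,.112,.39)],1,ms=.045)
E
```

```text
t: 21.98
tcp_pos: [0.5707, -0.2114, 0.3436]
ee_rot: [-0.173, 0.985, 0.007, -0.008]
force: [0.7, 0.4, -0.7]
width: 1.002
1408 [[ 0.5585 -0.2242  0.2587]
 [ 0.563  -0.181   0.2648]
 [ 0.5837 -0.127   0.2688]]
scene ((0.5700200796127319, -0.007309973239898682), (0.27189698815345764, 0.2526390254497528), 1.26315176486969)
187 [[0.5592 0.0965 0.3165]
 [0.5726 0.1095 0.3341]
 [0.5787 0.1169 0.3428]]
side ((0.5647009611129761, -0.005777463316917419), (0.2717585265636444, 0.25343942642211914), 1.1977843046188354)
55 [[0.556  0.0963 0.3255]
 [0.5648 0.1082 0.3405]
 [0.5734 0.1179 0.3446]]
[0.002,-0.196,0.038,-0.085,0.006,-0,1, 0.002,-0.2,0.005,-0.085,0.006,-0,1, 0.002,-0.197,-0.029,-0.007,0,-0,1, 0.003,-0.197,-0.032,0,-0,0,1, 0.003,-0.197,-0.032,-0,0,0,1, 0.003,-0.197,-0.032,-0,-0,0,1, 0.003,-0.197,-0.032,0,0,0,1, 0.003,-0.197,-0.032,-0,-0,0,1]
```

View pics/scene3.png

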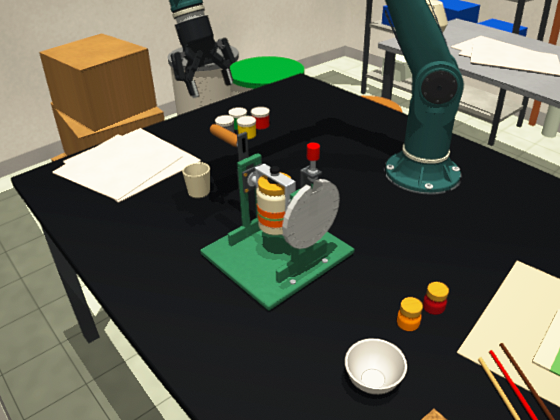

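View pics/wrist3.png

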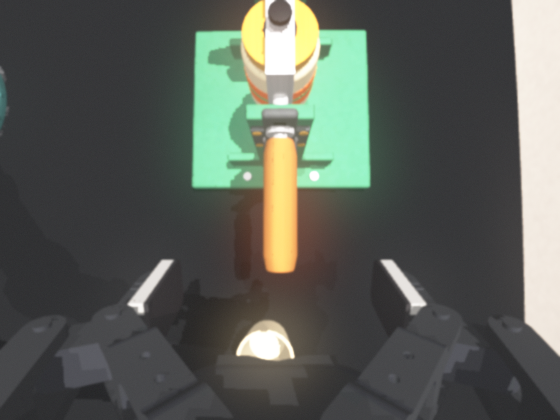

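The scene view shows the jar upright with its handle at (225,134), the knob still raised at (313,152), and the bystanders unmoved. The wrist view shows the handle released at (281,205). The base has moved less than 1.5 mm. I'll shut the fingers and move over the knob.

```bash
python3 -m creep '[0,-0.2,0,-0.085,0.006,0,1, 0,-0.2,-0.03,-0.085,0.006,0,1, 0,-0.2,-0.04,-0.007,0,0,1, 0,-0.2,-0.03,0,0,0,1, 0,-0.2,-0.03,0,0,0,1, 0,-0.2,-0.03,0,0,0,1, 0,-0.19,-0.03,0,0,0,1, 0,0,0,0,0,0,1]' 60; python3 - <<'E'
from plan import *
from rig import r
s=r.read_state()
rows(s['tcp_pos'],s['ee_rot'],[np.array([.566,.107,.36])],1,ms=.045)
E
```

```text
t: 23.12
tcp_pos: [0.5548, 0.076, 0.3834]
ee_rot: [0.003, 1.0, 0.012, -0.011]
force: [0.9, -0.2, -0.6]
width: 0.0
[0.062,-0.154,0.115,0.003,0.011,0.003,1]
```

```bash
python3 -m creep '[0.06,-0.15,0.1,0.003,0.011,0.003,1, 0,0,0,0,0,0,1, 0,0,0,0,0,0,1]'; python3 - <<'E'
from plan import *
from rig import r
s=r.read_state()
rows(s['tcp_pos'],s['ee_rot'],[np.array([.566,.107,.36])],1,ms=.045)
E
```

```text
t: 23.5
tcp_pos: [0.5638, 0.1038, 0.3583]
ee_rot: [0.002, 1.0, 0.008, -0.004]
force: [0.4, 0.6, 0.3]
width: 0.0
[0.011,-0.016,-0.009,0.002,0.004,-0,1]
```

```bash
python3 -m creep '[0.011,-0.016,0,0.002,0.004,0,1, 0,0,0.04,0,0,0,1, 0,0,0.04,0,0,0,1]'; python3 -m creep '[0,0,0.04,0,0,0,1, 0,0,0.03,0,0,0,1]'
```

```text
t: 23.88
tcp_pos: [0.5666, 0.1045, 0.3418]
ee_rot: [0.0, 1.0, 0.006, 0.001]
force: [-0.4, 0.9, 2.1]
width: -0.002
t: 24.12
tcp_pos: [0.5666, 0.1044, 0.3274]
ee_rot: [0.0, 1.0, 0.006, 0.001]
force: [-0.9, -0.3, 2.2]
width: -0.001
```

Contact came at about 0.342 and the knob is going down freely. It should reach home near 0.3225.

```bash
python3 -m creep '[0,0,0.018,0,0,0,1, 0,0,0.012,0,0,0,1]'; python3 -m creep '[0,0,0.012,0,0,0,1]'
```

```text
t: 24.38
tcp_pos: [0.5669, 0.1046, 0.3227]
ee_rot: [0.001, 1.0, 0.006, 0.001]
force: [-4.7, -1.6, 19.3]
width: 0.002
t: 24.5
tcp_pos: [0.567, 0.1047, 0.3227]
ee_rot: [0.001, 1.0, 0.006, 0.002]
force: [-6.2, -1.9, 17.3]
width: -0.005
```

```bash
python3 -m creep '[0,0,-0.05,0,0,0,1, 0,0,-0.2,0,0,0,1, 0,0,-0.2,0,0,0,1, -0.2,0.2,-0.1,0,0,0,1, -0.2,0.2,0,0,0,0,1, 0,0,0,0,0,0,1]'; python3 - <<'E'
from plan import *
from rig import r
for nm in('scene','side'):
    p,d=r.snapshot(nm);cv2.imwrite(f'pics/{nm}4.png',p[:,:,::-1]);W=cloud(d,r.camera_model(nm));hsv=cv2.cvtColor(p,cv2.COLOR_RGB2HSV);H,S,V=[hsv[...,i].astype(int) for i in range(3)]
    x,y,z=W[...,0],W[...,1],W[...,2];g=(np.hypot(x-.6,y)<.5)&(H>60)&(H<95)&(S>80)&(abs(z-0.022)<0.006)
    P=W[g][:,:2].astype(np.float32);P=P[np.hypot(*(P-np.median(P,0)).T)<.2];print(nm,cv2.minAreaRect(P))
    m=((H<6)|(H>174))&(S>180)&(V>120)&(z>0.15)&(np.hypot(x-.566,y-.107)<.04)
    print(m.sum(),np.nanpercentile(W[m],[2,50,98],axis=0).round(4))
E
```

```text
t: 25.25
tcp_pos: [0.4869, 0.0213, 0.4353]
ee_rot: [0.002, 1.0, 0.007, 0.002]
force: [0.7, 0.9, 0.0]
width: -0.0
scene ((0.5700408220291138, -0.008012309670448303), (0.2733844816684723, 0.253406822681427), 1.6362268924713135)
179 [[0.5591 0.0966 0.2973]
 [0.5725 0.1103 0.3157]
 [0.5785 0.1167 0.3233]]
side ((0.5654352903366089, -0.006947159767150879), (0.27181342244148254, 0.2555135488510132), 0.3633870482444763)
56 [[0.5532 0.0938 0.3042]
 [0.5642 0.1092 0.3205]
 [0.5745 0.1184 0.3249]]
```

View pics/scene4.png

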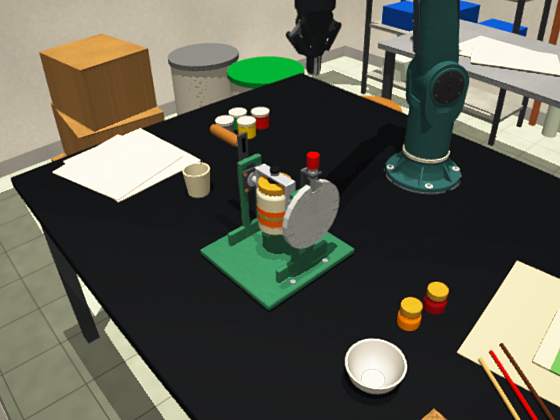

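The picture shows the knob back home at (313,160), the jar upright, the handle at (225,134), and the bystanders where they were. The arm is clear of everything.

```bash
python3 -c "
from rig import r
print(r.sign_off())"
```

```text
the job is handed in; nothing more can be done
None
```

I did the whole job and handed it in at about 25 s of the 72 s allowed. No verdict is reported, so what follows is from my own readings.

- **Plunger up:** I gripped the red knob and raised it 19.5 mm.
- **Cranking:** I turned the handle over the top through two full turns at about 1.1 rad/s. Sampled tool forces stayed under about 12 N, and the upward pull under about 4 N. The jar stopped within about 0.2° of upright by the measured hand position.
- **Plunger home:** I pushed the knob down with shut fingers. It met a firm stop at tool height 0.3227 m, at about 19 N.

**Last checks:**
- The knob's top measures 0.323 m, the same as at the start.
- The base is within about 1.5 mm of where it began; a shift that small is within camera noise.
- The bowl, cup and paint jars show no shift by eye in the last picture; I did not measure them again.
- The arm is clear and touching nothing.

No check failed. The fitted base angle wandered between 0.4° and 1.6° across pictures, which I put down to measurement noise.

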